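# Shut the cutter case, then balance the dough-press plate

## Robot

A 7-joint arm with a two-finger parallel gripper is mounted at the origin on the work surface. World frame = base frame: x ahead of the robot, y to its left, z up, the work surface at z = 0. Lengths are in m, angles in rad, forces in N, time in s.
With the tool pointing down it reaches from about 0.425 to 0.95 m from the base axis. Payload 4.7 kg.
Tool frame: the origin (TCP) lies midway between the tips of the shut fingers; the grasp point (between the pads) lies 19 mm behind it (ctrl.pinch_z is the distance from the TCP to the grasp point, in m); z points along the fingers, x is the direction in which the jaws open and shut, and the axes are right-handed (so a half turn about z gives the same grasp; the last joint's range is limited). The gripper opens to 85 mm and grips with 20 to 120 N. Pads are 22 mm wide; open, the fingers measure 114 mm over their backs; the gripper's body (76 mm by 85 mm) begins 54 mm behind the grasp point. The pads swing forward as they close: fully open they stand 13 mm farther back than shut.
Start: joints at [1.107, 0.469, -0.049, 1.532, 0.024, 1.141, -0.082], TCP at [0.284, -0.612, 0.231] pointing down, gripper open.
Joint ranges: [-2.59, 2.59], [-0.33, 1.99], [-1.39, 1.29], [0.1, 2.45], [-1.04, 4.18], [0.21, 1.99], [-2.66, 2.66]. Speed limits (rad/s): [2.57, 2.57, 3.14, 3.14, 3.14, 3.14, 3.14].

## Interface

Orientations are given as a rotation vector (axis times angle).
In Python, from workcell import ctrl gives the robot as it stands. The module is installed in compiled form; this text tells all that it offers.
- The arm moves only by the tool carry_out, never from a script. Its argument "steps" is a list of rows, each a list of 2 entries, a list of its own where there are three numbers: the shift along the tool's x, y, z in m, then the turn, a rotation vector about the tool's x, y, z in degrees. A call has 1 to 5 rows; each row shifts and turns the pose as measured when the row begins, along the tool's axes as they then stand; what a row does not reach is not made up. A row lasts 1/12 s, in which the tool goes at most 41.7 mm and 7.16 degrees, less where a joint would pass 70% of its speed; a pose out of reach is approached as far as the arm can. A call with a gripper value outside its range is refused whole. "claw" is the opening in per cent of the stroke, from 0 (shut) to 100 (fully open), set as the call begins (left out, the last holds). The fingers move at their own pace and stop on an object; the grip force is fixed at half the most. Time passes only in rows, so rows that do not move let the fingers close. It gives the time, the measured TCP pose, the force and the opening at its end, in the units of the state.
- ctrl.get_obs(): the state, without advancing time (a new reading comes with each control period).
- ctrl.read_camera(name): name is "side" or "top"; returns a dict with "color" (400x640x3 uint8, red, green, blue), "vertical_fov" (degrees; the focal length in pixels is half the picture's height over the tangent of half this angle, whatever the lens; pixels are square), "cx", "cy" (the principal point, pixels), "T" (4x4, takes a point from camera to world coordinates). Camera axes: x right, y down, z forward; pixel columns grow to the right and rows downward; lengths in m; the calibration is good to about 2 mm. A picture is of the moment at which its call begins. There is no depth.
- ctrl.sign_off(): hands the job in, once; it reports no verdict.
The state is a dict: "time_s": time; "joint_positions": joint angles; "dq": joint speeds; "joint_efforts": joint torques, N m; "position": TCP position; "ee_rot": TCP orientation; "contact_force": force on the tool from outside, world axes, zero at the start; "ft_torque": the same for the moment, N m; "finger_gap": opening from 0.0 (shut) to 1.0 (fully open).
Only numpy, scipy, OpenCV 4.12 (cv2) and the standard library are available. Lean on these libraries where they do the work, as an engineer would, in place of code of your own. Each camera call takes 0.05 s, during which the arm holds its last target.

## Task

I am going to scrape the dough press clean, so first press the lid of the cutter case down until its catch clicks and it stays fully shut. Then take the upper plate of the dough press by its handle bar, swing it up to its balance point, where it wants to fall neither shut nor over backwards, and finish there, still gripping the bar and holding the plate still. Do not let the plate fall shut or go over backwards on the way, keep the case shut, and leave the speaker, bowl and mug where they are.

Things in the scene. Friction and masses are not known exactly. Their poses are not given: they have to be found in the camera images.
- press: Dough press, fixed to the table, left or right of the case, turned up to 23 degrees: a grey base 170 mm deep (x) by 184 mm wide (y) with an aluminium plate on it, top at 44 mm, and an upper plate hinged at the far side. Origin at the centre of the underside; x points from the handle side to the hinge (about away from the robot), z up.
- press_hinge (a point): The middle of the hinge pin of the upper plate, fixed on the base: 85 mm in +x and 50 mm up from the origin of the press. Axes as the press; the hinge line runs along its y.
- press_bar (a point): Middle of the upper plate's wooden handle bar: round, 16 mm thick, 120 mm long, parallel to the hinge, 220 mm from it and level with it (50 mm up) when shut. Steel arms at its ends carry it; a 47 mm open window between bar and plate edge admits a finger each side of the bar, at any angle. The bar turns in the fingers as the plate swings. Axes of the moving plate: x to the hinge, y along the bar.
- press_plate (a joint): Upper plate's angle, rad: 0 shut (start), grows as the bar goes up and back, stop at 2.0. Aluminium 150 x 150 x 10 mm with a dark weight, 100 mm across, 60 mm high, on top; 0.6 to 1 kg. Almost frictionless: let go, it falls shut or over backwards. It balances at 1.31 rad (75 degrees from shut, 15 before upright). Lifting takes about 3.5 N at the bar when shut, nothing at balance.
- case: Cutter case, fixed to the table beside the press, turned up to 23 degrees: an aluminium box 160 mm deep (x), 180 mm wide (y), 65 mm high, with round cutters in it and a lid hinged at its far side. Origin at the centre of the underside; x points from the front (catch) to the hinge (about away from the robot), z up.
- case_hinge (a point): The middle of the lid's hinge line, fixed on the case: 80 mm in +x and 65.5 mm up from the origin of the case. Axes as the case; the hinge line runs along its y.
- lid_front (a point): The middle of the front edge of the lid, on its upper face, 160 mm from the hinge line (the upper face lies 7 mm above it when shut). Axes of the moving lid: x from the front edge to the hinge, y along the edge, z out of its upper face.
- case_lid (a joint): Lid's angle, rad: 0 fully shut, grows as it opens; starts at 0.4 to 0.8. Flat, 160 x 180 x 7 mm, 0.13 kg, on a stiff hinge (0.15 N m): it stays where left. At 0.07 rad (11 mm open at the front) a nub under the front edge meets a spring catch on the case's front; about 7 N down near the front edge pushes it over, it snaps home below 0.03 rad and stays at 0.
- speaker: Bystander: small grey loudspeaker 90 x 85 x 170 mm high, left of the work. Origin at the centre of its underside.
- bowl: Bystander: steel bowl 160 mm across, 75 mm high, right of the work. Origin at the centre of its underside.
- mug: Bystander: white mug 80 mm across, 90 mm high, beyond the work. Origin at the centre of its underside.
There are look-alikes about, which are no part of the job. What is shaped like the case but brown or orange is not meant.

How it is judged:
By the outcome, as a careful person would: the job done as asked, in the order asked, and still so for the second after the job is handed in, while the arm keeps its last pose, push and grip.
It also fails if it takes over 64 s, if anything falls off the work surface, if the arm or the gripper's body presses on something with over 40 N, if the wrist force passes 120 N, or if a joint passes its speed limit or range.

## Working session

There is one attempt and no reset: what is moved stays moved. The work goes in short steps, Python scripts to look and compute and a tool call to move; the robot and the scene stay as the last step left them, time stands still between calls to the robot, and variables do not carry over. Pictures are saved under pics/ and viewed, and the job is handed in when it is done.

Besides the shell and the picture viewer there is one more tool, called after "Call:" by a JSON object that holds its "op" and its "data", one argument or row to a line. carry_out: Moves the arm, as the interface text tells. Its arguments: {"type":"object","properties":{"steps":{"type":"array","items":{"type":"array"}},"claw":{"type":"number"}},"required":["steps"]}

```bash
mkdir -p pics; python3 - <<'E'
from workcell import ctrl
import cv2,numpy as np
for n in("side","top"):
    c=ctrl.read_camera(n); cv2.imwrite(f"pics/{n}0.png",c["color"][:,:,::-1])
    print(n,c["vertical_fov"],c["cx"],c["cy"],np.round(c["T"],4).tolist(),{k:v for k,v in c.items() if k not in("color","T")})
print(ctrl.get_obs(),ctrl.pinch_z)
E
```

```text
side 54.45239008144881 320.3824694113882 194.00742695697554 [[-0.9395, -0.1894, 0.2855, 0.1834], [-0.3426, 0.5394, -0.7692, 1.0098], [-0.0083, -0.8204, -0.5717, 0.8434], [0.0, 0.0, 0.0, 1.0]] {'vertical_fov': 54.45239008144881, 'cx': 320.3824694113882, 'cy': 194.00742695697554}
top 42.294353520890226 324.6418451408196 195.2918462650628 [[-0.0144, -0.9844, 0.1754, 0.2723], [-0.9999, 0.0148, 0.0009, 0.0107], [-0.0035, -0.1753, -0.9845, 1.6482], [0.0, 0.0, 0.0, 1.0]] {'vertical_fov': 42.294353520890226, 'cx': 324.6418451408196, 'cy': 195.2918462650628}
{'time_s': 0.1, 'joint_positions': array([ 1.10708866,  0.46939801, -0.04858801,  1.5335933 ,  0.02411304,
        1.14098986, -0.0822772 ]), 'dq': array([ 2.23415142e-03, -3.22135171e-03, -8.26169374e-04, -1.28751109e-03,
        5.52369838e-04, -1.37621011e-04, -8.95518928e-05]), 'joint_efforts': array([ 2.23494935e-03, -5.11512995e+01, -4.66278184e-02, -2.38391948e+01,
        1.07117047e-02,  4.35389360e-03, -1.15794414e-06]), 'position': array([ 0.28411566, -0.61170767,  0.23033327]), 'ee_rot': array([-2.64758617e+00,  1.68944135e+00,  2.44954681e-03]), 'contact_force': array([-0.08185827,  0.56310499, -0.24097029]), 'ft_torque': array([ 0.05192081, -0.03154383,  0.01841196]), 'finger_gap': 1.0017000863986136} 0.0187
```

View pics/side0.png

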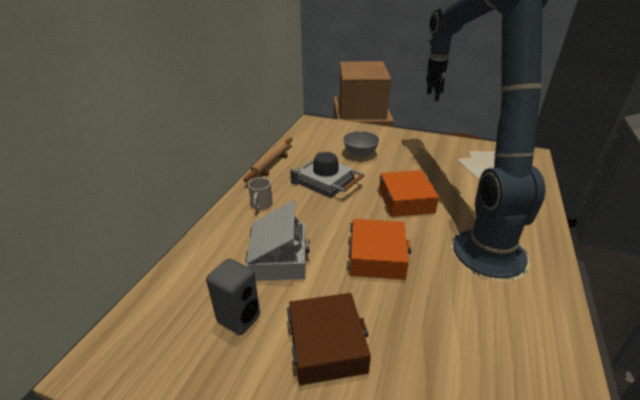

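View pics/top0.png

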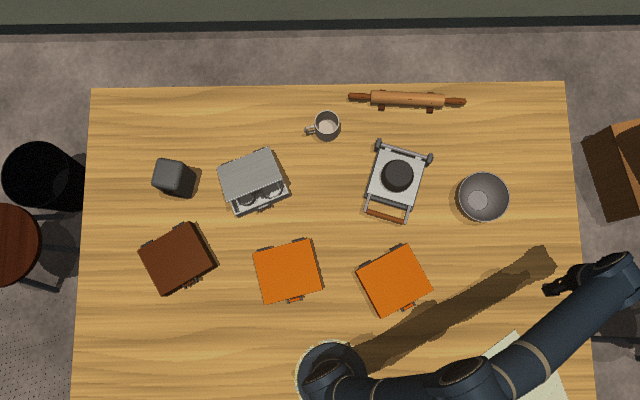

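The side view shows the open grey case at about (278,245) and the press at (328,175). In the top view the case is at (253,183), the press at (396,180) with its bar at (386,215). The orange and brown boxes are decoys. I'll enlarge the crops to measure.

```bash
python3 - <<'E'
import cv2
t=cv2.imread("pics/top0.png");s=cv2.imread("pics/side0.png")
cv2.imwrite("pics/tc.png",cv2.resize(t[135:235,205:305],(600,600),interpolation=cv2.INTER_CUBIC))
cv2.imwrite("pics/tp.png",cv2.resize(t[130:230,350:450],(600,600),interpolation=cv2.INTER_CUBIC))
cv2.imwrite("pics/sc.png",cv2.resize(s[195:285,235:325],(600,600),interpolation=cv2.INTER_CUBIC))
cv2.imwrite("pics/sp.png",cv2.resize(s[140:210,280:385],(750,500),interpolation=cv2.INTER_CUBIC))
E
```

```text
(no output)
```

View pics/tc.png

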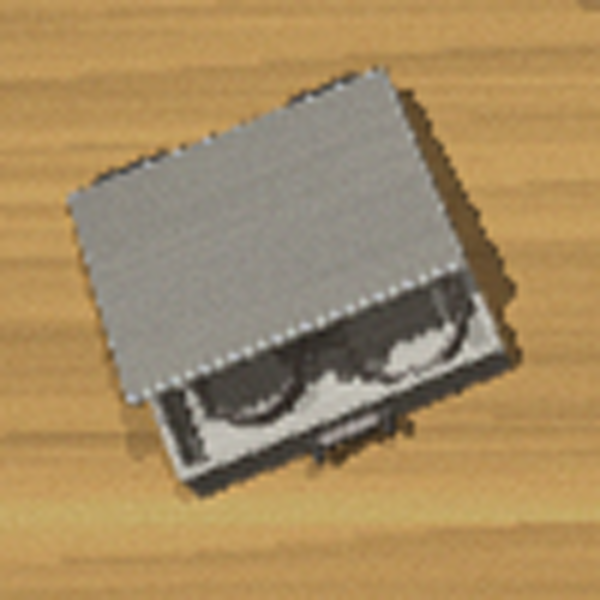

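View pics/tp.png

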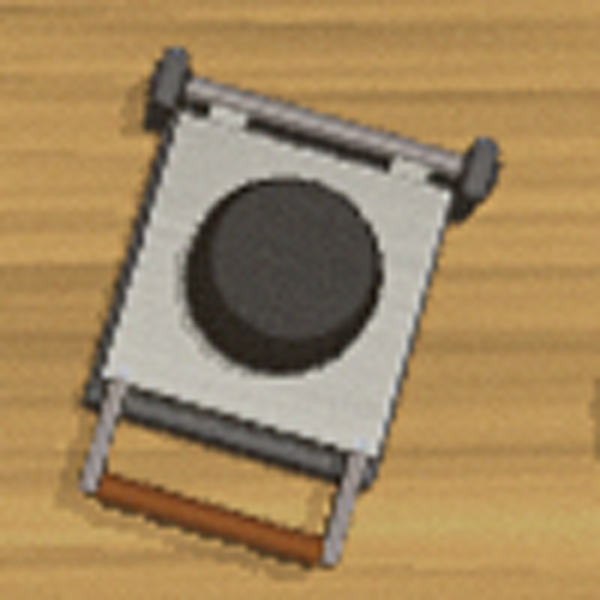

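View pics/sc.png

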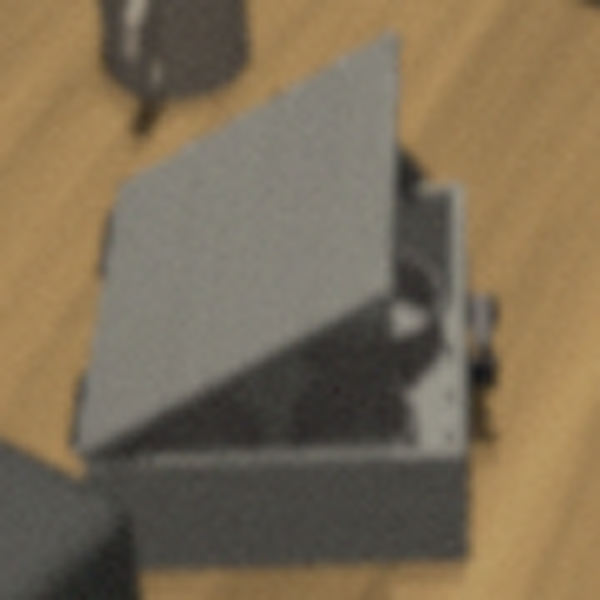

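View pics/sp.png

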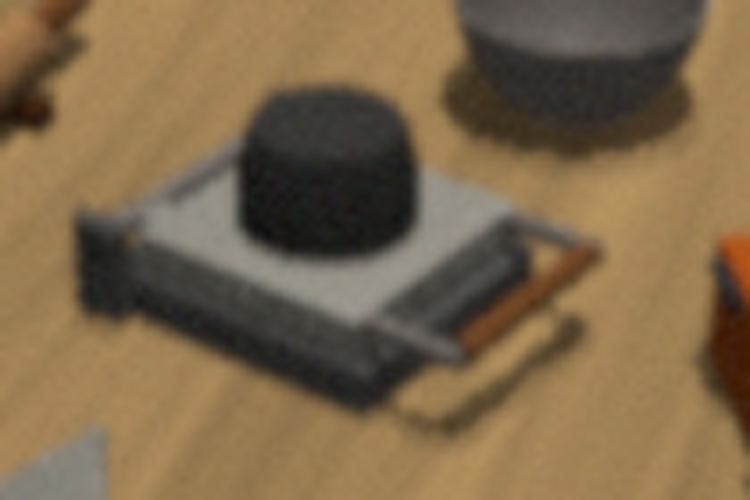

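```bash
cat > h.py <<'E'
import numpy as np,json,os
from workcell import ctrl
def cam(n):
    f=f"cal_{n}.json"
    if not os.path.exists(f):
        c=ctrl.read_camera(n); json.dump(dict(fov=c["vertical_fov"],cx=c["cx"],cy=c["cy"],T=np.array(c["T"]).tolist()),open(f,"w"))
    return json.load(open(f))
def ray(n,p):
    c=cam(n);f=200/np.tan(np.radians(c["fov"]/2));T=np.array(c["T"])
    d=T[:3,:3]@[(p[0]-c["cx"])/f,(p[1]-c["cy"])/f,1]
    return T[:3,3],d/np.linalg.norm(d)
def plane(n,p,z):
    o,d=ray(n,p);return o+d*(z-o[2])/d[2]
def tri(a,b):
    o1,d1=ray("top",a);o2,d2=ray("side",b)
    s=np.linalg.lstsq(np.c_[d1,-d2],o2-o1,rcond=None)[0]
    A=o1+d1*s[0];B=o2+d2*s[1];return (A+B)/2,np.linalg.norm(A-B)
def up(p,off,s): return [off[0]+(p[0]+.5)/s-.5,off[1]+(p[1]+.5)/s-.5]
tc=lambda *p:up(p,(205,135),6); tp=lambda *p:up(p,(350,130),6)
sc=lambda *p:up(p,(235,195),600/90); sp=lambda *p:up(p,(280,140),750/105)
E
python3 - <<'E'
from h import *
np.set_printoptions(precision=4,suppress=True)
fl=tri(tc(125,402),sc(388,290));fr=tri(tc(468,268),sc(397,32));print("lid front L,R",fl,fr,np.linalg.norm(fl[0]-fr[0]))
hl=plane("top",tc(70,197),.0725);hr=plane("top",tc(383,70),.0725);print("hinge",hl,hr,np.linalg.norm(hl-hr))
cl=plane("top",tc(183,478),.065);cr=plane("top",tc(507,357),.065);print("rim front",cl,cr,np.linalg.norm(cl-cr))
print("side rim",plane("side",sc(467,452),.065),plane("side",sc(465,188),.065))
for a,b in((hl,hr),(cl,cr),(fl[0],fr[0])): d=b-a;print("yaw",np.degrees(np.arctan2(d[0],-d[1])))
print("open angle", [np.degrees(np.arcsin((f[0][2]-.0725)/.16)) for f in(fl,fr)])
bl=plane("top",tp(97,487),.05);br=plane("top",tp(327,551),.05);pl=plane("top",tp(185,92),.05);pr=plane("top",tp(470,165),.05)
print("bar",bl,br,np.linalg.norm(bl-br),(bl+br)/2);print("pin",pl,pr,np.linalg.norm(pl-pr),(pl+pr)/2)
print("side bar",plane("side",sp(462,348),.05),plane("side",sp(595,252),.05))
for a,b in((bl,br),(pl,pr)): d=b-a;print("yaw",np.degrees(np.arctan2(d[0],-d[1])))
d=(pl+pr-bl-br)/2;print(np.linalg.norm(d),np.degrees(np.arctan2(d[1],d[0])))
E
```

```text
lid front L,R (array([0.5245, 0.3028, 0.1568]), np.float64(0.001727658882367971)) (array([0.5906, 0.1361, 0.1544]), np.float64(0.004637464803553002)) 0.17934321217056007
hinge [0.6466 0.3498 0.0725] [0.7125 0.1869 0.0725] 0.175721017294946
rim front [0.4989 0.2898 0.065 ] [0.5598 0.1227 0.065 ] 0.1778673815671181
side rim [0.4991 0.2914 0.065 ] [0.5656 0.129  0.065 ]
yaw 22.027783158995017
yaw 20.006664418123425
yaw 21.641214430883085
open angle [np.float64(31.775426798623688), np.float64(30.80803237979391)]
bar [ 0.506  -0.1155  0.05  ] [ 0.4708 -0.2337  0.05  ] 0.12337327379275469 [ 0.4884 -0.1746  0.05  ]
pin [ 0.7177 -0.1684  0.05  ] [ 0.6754 -0.318   0.05  ] 0.15546944763928616 [ 0.6966 -0.2432  0.05  ]
side bar [ 0.5101 -0.1209  0.05  ] [ 0.4699 -0.2326  0.05  ]
yaw -16.618827967914644
yaw -15.784466471997831
0.21916558454176988 -18.224306760834406
```

The checks agree with the given sizes. The lid front edge measures 179 mm (180 given), bar to hinge 219 mm (220 given), and the side rays match. The case is at yaw of about 21.5° with the lid about 0.55 rad open, and the press is at yaw of about -17°.

```bash
cat >> h.py <<'E'
from scipy.spatial.transform import Rotation as Ro
def down(ang): # tool z down, tool x at heading ang deg
    a=np.radians(ang);x=np.array([np.cos(a),np.sin(a),0]);z=np.array([0,0,-1.]);return Ro.from_matrix(np.c_[x,np.cross(z,x),z])
def need(pos,ang=None,R=None):
    o=ctrl.get_obs();R0=Ro.from_rotvec(o["ee_rot"])
    d=R0.inv().apply(np.array(pos)-o["position"])
    Rt=R if R is not None else (down(ang) if ang is not None else R0)
    t=np.degrees((R0.inv()*Rt).as_rotvec())
    print("t",round(o["time_s"],2),"pos",np.round(o["position"],4),"F",np.round(o["contact_force"],1),"gap",round(o["finger_gap"],3),"q",np.round(o["joint_positions"],2))
    print("shift mm",np.round(d*1000,1),"turn deg",np.round(t,1))
E
python3 - <<'E'
from h import *
R=Ro.from_rotvec(ctrl.get_obs()["ee_rot"]).as_matrix();print(np.round(R,3))
need([.55,-.3,.25],-17);need([.55,-.3,.25],163)
E
```

```text
[[ 0.421 -0.907 -0.001]
 [-0.907 -0.421  0.001]
 [-0.001  0.    -1.   ]]
t 0.2 pos [ 0.2842 -0.6119  0.2307] F [0.7 0.3 0.4] gap 1.001 q [ 1.11  0.47 -0.05  1.53  0.02  1.14 -0.08]
shift mm [-170.9 -372.4  -19.1] turn deg [ -0.    0.1 -48.1]
t 0.2 pos [ 0.2842 -0.6119  0.2307] F [0.7 0.3 0.4] gap 1.001 q [ 1.11  0.47 -0.05  1.53  0.02  1.14 -0.08]
shift mm [-170.9 -372.4  -19.1] turn deg [1.000e-01 0.000e+00 1.319e+02]
```

Call:
{"op": "carry_out", "data": {
  "steps": [
    [[-0.017, -0.036, -0.002], [0, 0, 0]],
    [[-0.017, -0.036, -0.002], [0, 0, 0]],
    [[-0.017, -0.036, -0.002], [0, 0, 0]],
    [[-0.017, -0.036, -0.002], [0, 0, 0]],
    [[-0.017, -0.036, -0.002], [0, 0, 0]]
  ],
  "claw": 0
}}

```text
time_s: 0.62
position: [0.4046, -0.4647, 0.2372]
ee_rot: [2.622, -1.719, -0.01]
contact_force: [1.0, -0.7, 0.9]
finger_gap: 0.299
```

Call:
{"op": "carry_out", "data": {
  "steps": [
    [[-0.017, -0.036, -0.002], [0, 0, 0]],
    [[-0.017, -0.036, -0.002], [0, 0, 0]],
    [[-0.017, -0.036, -0.002], [0, 0, 0]],
    [[-0.017, -0.036, -0.002], [0, 0, 0]],
    [[-0.017, -0.036, -0.002], [0, 0, 0]]
  ]
}}

```text
time_s: 1.03
position: [0.5399, -0.3069, 0.2459]
ee_rot: [2.619, -1.721, -0.011]
contact_force: [0.4, -1.4, -0.2]
finger_gap: 0.0
```

```bash
python3 - <<'E'
from h import *
need([.56,.22,.25],22)
E
```

```text
t 1.03 pos [ 0.5399 -0.3069  0.2459] F [ 0.4 -1.4 -0.2] gap 0.0 q [ 0.57  0.38 -0.17  1.64  0.08  1.14 -0.78]
shift mm [-475.7 -227.6   -5.6] turn deg [  0.4   0.5 -88.6]
```

Call:
{"op": "carry_out", "data": {
  "steps": [
    [[-0.036, -0.017, 0], [0, 0, -7]],
    [[-0.034, -0.022, 0], [0, 0, -7]],
    [[-0.031, -0.025, 0], [0, 0, -7]],
    [[-0.027, -0.029, 0], [0, 0, -7]],
    [[-0.024, -0.032, 0], [0, 0, -7]]
  ]
}}

```text
time_s: 1.45
position: [0.5506, -0.099, 0.2446]
ee_rot: [3.026, -0.828, -0.008]
contact_force: [0.7, 0.2, -0.3]
finger_gap: 0.0
```

Call:
{"op": "carry_out", "data": {
  "steps": [
    [[-0.02, -0.035, 0], [0, 0, -7]],
    [[-0.015, -0.037, 0], [0, 0, -7]],
    [[-0.011, -0.039, 0], [0, 0, -7]],
    [[-0.006, -0.04, 0], [0, 0, -7]],
    [[-0.001, -0.04, 0], [0, 0, -7]]
  ]
}}

```text
time_s: 1.87
position: [0.5512, 0.1091, 0.2443]
ee_rot: [3.134, 0.142, -0.008]
contact_force: [0.2, 0.6, -0.2]
finger_gap: 0.0
```

```bash
python3 - <<'E'
from h import *
need([.563,.222,.22],21.5)
E
```

```text
t 1.87 pos [0.5512 0.1091 0.2443] F [ 0.2  0.6 -0.2] gap 0.0 q [ 0.18  0.33 -0.57  1.76  0.2   1.11 -0.37]
shift mm [  22.  -111.5   23.8] turn deg [  0.2   0.3 -16.3]
```

Call:
{"op": "carry_out", "data": {
  "steps": [
    [[0.014, -0.036, 0], [0, 0, -6]],
    [[0.014, -0.038, 0], [0, 0, -6]],
    [[0.012, -0.034, 0.015], [0, 0, -4]],
    [[0, 0, 0.015], [0, 0, 0]]
  ]
}}

```text
time_s: 2.2
position: [0.5675, 0.2378, 0.2172]
ee_rot: [-3.075, -0.622, -0.005]
contact_force: [-1.5, 0.2, -0.6]
finger_gap: 0.002
```

```bash
python3 - <<'E'
from h import *
need([.572,.226,.16],21.5)
need([.549,.217,.072],21.5)
E
```

```text
t 2.2 pos [0.5675 0.2378 0.2172] F [-1.5  0.2 -0.6] gap 0.002 q [ 0.01  0.46 -0.65  1.67  0.3   1.11 -0.32]
shift mm [-0.6 12.8 57.1] turn deg [-0.2 -0.2  1.4]
t 2.2 pos [0.5675 0.2378 0.2172] F [-1.5  0.2 -0.6] gap 0.002 q [ 0.01  0.46 -0.65  1.67  0.3   1.11 -0.32]
shift mm [-25.7  12.5 145. ] turn deg [-0.2 -0.2  1.4]
```

Call:
{"op": "carry_out", "data": {
  "steps": [
    [[0, 0.006, 0.028], [0, 0, 0]],
    [[0, 0.006, 0.026], [0, 0, 0]],
    [[-0.003, 0, 0.012], [0, 0, 0]],
    [[-0.004, 0, 0.012], [0, 0, 0]],
    [[-0.004, 0, 0.012], [0, 0, 0]]
  ]
}}

```text
time_s: 2.62
position: [0.5616, 0.229, 0.1225]
ee_rot: [-3.068, -0.636, -0.006]
contact_force: [0.1, -0.8, 0.3]
finger_gap: 0.001
```

```bash
python3 - <<'E'
from h import *
import cv2
need([.549,.217,.072],21.5)
cv2.imwrite("pics/s1.png",ctrl.read_camera("side")["color"][:,:,::-1])
E
```

```text
t 2.62 pos [0.5616 0.229  0.1225] F [ 0.1 -0.8  0.3] gap 0.001 q [-0.01  0.54 -0.61  1.79  0.37  0.92 -0.37]
shift mm [-16.6   6.4  50.4] turn deg [-0.4 -0.3  1.9]
```

View pics/s1.png

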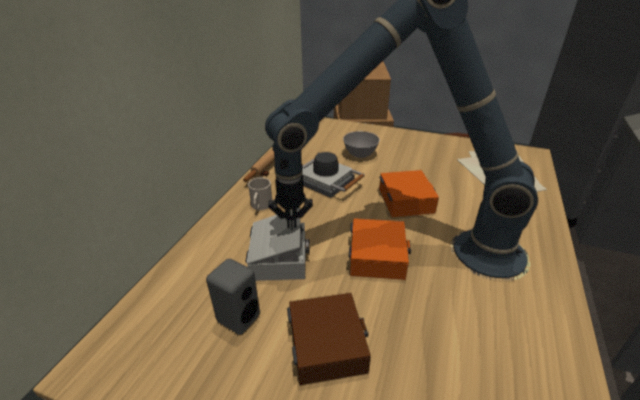

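The fingertips are on the lid at about (291,222), and the lid is already lower. I'll keep going down.

Call:
{"op": "carry_out", "data": {
  "steps": [
    [[-0.004, 0.002, 0.01], [0, 0, 0]],
    [[-0.004, 0.002, 0.01], [0, 0, 0]],
    [[-0.004, 0.002, 0.01], [0, 0, 0]],
    [[-0.003, 0, 0.008], [0, 0, 0]],
    [[-0.002, 0, 0.006], [0, 0, 0]]
  ]
}}

```text
time_s: 3.08
position: [0.5487, 0.2164, 0.0754]
ee_rot: [-3.067, -0.635, -0.012]
contact_force: [2.0, 1.6, 2.1]
finger_gap: 0.003
```

Call:
{"op": "carry_out", "data": {
  "steps": [
    [[0, 0, 0.006], [0, 0, 0]],
    [[0, 0, 0.006], [0, 0, 0]]
  ]
}}

```text
time_s: 3.25
position: [0.5488, 0.2163, 0.0707]
ee_rot: [-3.074, -0.633, -0.011]
contact_force: [-20.2, -12.6, 70.8]
finger_gap: -0.001
```

Call:
{"op": "carry_out", "data": {
  "steps": [
    [[0, 0, 0.006], [0, 0, 0]],
    [[0, 0, 0.004], [0, 0, 0]]
  ]
}}

```text
time_s: 3.42
position: [0.5486, 0.2162, 0.0721]
ee_rot: [3.071, 0.631, 0.012]
contact_force: [-7.3, -3.4, 18.0]
finger_gap: 0.001
```

Call:
{"op": "carry_out", "data": {
  "steps": [
    [[0, 0, -0.006], [0, 0, 0]],
    [[0, 0, -0.03], [0, 0, 0]],
    [[0, 0, -0.04], [0, 0, 0]],
    [[0, 0, -0.04], [0, 0, 0]],
    [[0, 0, -0.04], [0, 0, 0]]
  ]
}}

```text
time_s: 3.83
position: [0.5417, 0.2133, 0.2258]
ee_rot: [3.066, 0.632, -0.016]
contact_force: [1.2, 0.0, -0.1]
finger_gap: -0.004
```

```bash
python3 - <<'E'
from h import *
import cv2
need([.487,-.1765,.2],-17)
s=ctrl.read_camera("side")["color"][:,:,::-1]
t=ctrl.read_camera("top")["color"][:,:,::-1]
cv2.imwrite("pics/m2.png",np.hstack([cv2.resize(s[205:295,235:325],(400,400)),cv2.resize(t[135:235,205:305],(400,400))]))
E
```

```text
t 3.83 pos [0.5417 0.2133 0.2258] F [ 1.2  0.  -0.1] gap -0.004 q [ 0.05  0.4  -0.66  1.73  0.28  1.11 -0.29]
shift mm [-204.   336.1   31.5] turn deg [ 0.8  0.5 40.3]
```

View pics/m2.png

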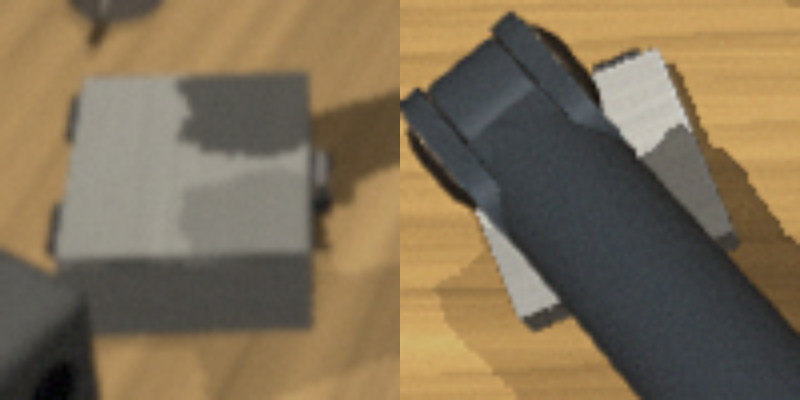

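The side view shows the lid flush with the box, with its front edge at (310,250) in the crop and no gap, so it has latched. Next is the press bar.

Call:
{"op": "carry_out", "data": {
  "steps": [
    [[-0.02, 0.033, 0], [0, 0, 7]],
    [[-0.016, 0.036, 0], [0, 0, 7]],
    [[-0.011, 0.037, 0], [0, 0, 7]],
    [[-0.007, 0.038, 0], [0, 0, 7]],
    [[-0.002, 0.039, 0], [0, 0, 7]]
  ],
  "claw": 55
}}

```text
time_s: 4.35
position: [0.5182, 0.0287, 0.2323]
ee_rot: [-3.121, 0.329, -0.019]
contact_force: [0.2, -0.9, -1.4]
finger_gap: 0.548
```

Call:
{"op": "carry_out", "data": {
  "steps": [
    [[0.003, 0.039, 0], [0, 0, 5]],
    [[0.006, 0.038, 0], [0, 0, 0]],
    [[0.006, 0.038, 0], [0, 0, 0]],
    [[0.006, 0.038, 0], [0, 0, 0]]
  ]
}}

```text
time_s: 4.68
position: [0.4921, -0.1322, 0.2295]
ee_rot: [-3.103, 0.48, -0.017]
contact_force: [0.5, -0.2, 0.6]
finger_gap: 0.545
```

```bash
python3 - <<'E'
from h import *
need([.487,-.1765,.15],-17)
E
```

```text
t 4.68 pos [ 0.4921 -0.1322  0.2295] F [ 0.5 -0.2  0.6] gap 0.545 q [ 0.52  0.22 -0.4   1.91  0.1   1.02 -0.22]
shift mm [ 7.7 44.  79.4] turn deg [-0.2 -0.6 -0.6]
```

Call:
{"op": "carry_out", "data": {
  "steps": [
    [[0.007, 0.037, 0.01], [0, 0, 0]],
    [[0.001, 0.007, 0.035], [0, 0, 0]],
    [[0, 0, 0.03], [0, 0, 0]],
    [[0, 0, 0], [0, 0, 0]]
  ]
}}

```text
time_s: 5.02
position: [0.4835, -0.1932, 0.1516]
ee_rot: [3.093, -0.511, 0.023]
contact_force: [-0.3, -0.4, 0.3]
finger_gap: 0.551
```

```bash
python3 - <<'E'
from h import *
import cv2
need([.487,-.1765,.029],-17)
s=ctrl.read_camera("side")["color"][:,:,::-1]
t=ctrl.read_camera("top")["color"][:,:,::-1]
cv2.imwrite("pics/m3.png",np.hstack([cv2.resize(s[110:210,290:390],(400,400)),cv2.resize(t[130:230,350:450],(400,400))]))
E
```

```text
t 5.02 pos [ 0.4835 -0.1932  0.1516] F [-0.3 -0.4  0.3] gap 0.551 q [ 0.58  0.32 -0.35  1.98  0.15  0.85 -0.17]
shift mm [ -3.9 -17.4 122.4] turn deg [ 0.2 -0.9 -1.8]
```

View pics/m3.png

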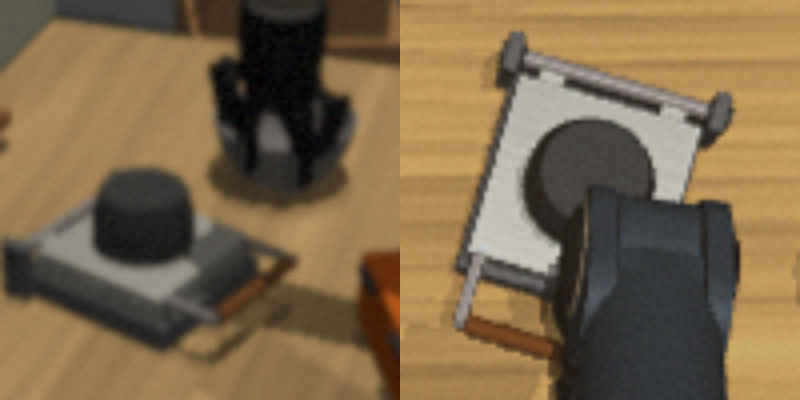

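The open gripper hangs above and slightly right of the bar (crop (265,150), bar (255,285)). I'll correct by -17 mm along tool y and descend.

Call:
{"op": "carry_out", "data": {
  "steps": [
    [[-0.004, -0.017, 0.03], [0, -0.9, -1.8]],
    [[0, 0, 0.015], [0, 0, 0]],
    [[0, 0, 0], [0, 0, 0]]
  ]
}}

```text
time_s: 5.37
position: [0.4948, -0.1738, 0.1157]
ee_rot: [3.103, -0.452, 0.027]
contact_force: [-0.5, -0.2, 1.1]
finger_gap: 0.553
```

```bash
python3 - <<'E'
from h import *
import cv2
need([.487,-.1765,.029],-17)
s=ctrl.read_camera("side")["color"][:,:,::-1]
cv2.imwrite("pics/m4.png",cv2.resize(s[110:210,290:390],(600,600)))
E
```

```text
t 5.37 pos [ 0.4948 -0.1738  0.1157] F [-0.5 -0.2  1.1] gap 0.553 q [ 0.54  0.38 -0.35  2.    0.19  0.77 -0.21]
shift mm [-8.3  4.5 86.6] turn deg [ 0.2 -1.   0.4]
```

View pics/m4.png

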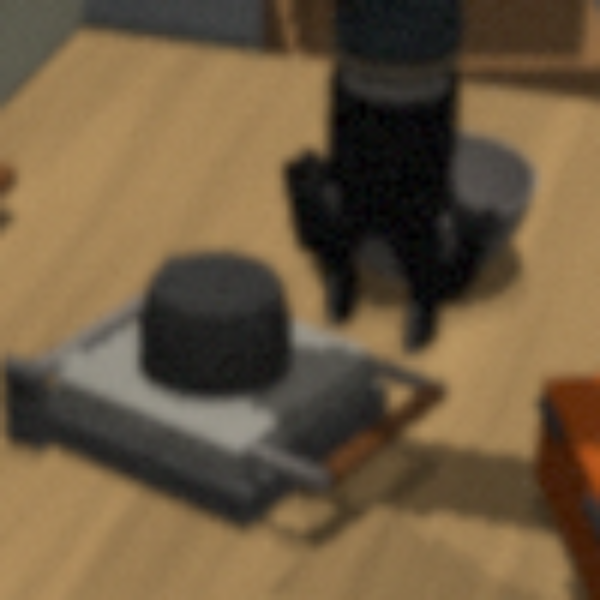

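The fingers, with tips at crop (340,315) and (418,345), straddle the direction of the bar. I'll trim and lower, checking above the bar.

Call:
{"op": "carry_out", "data": {
  "steps": [
    [[-0.008, 0.004, 0.02], [0, -1, 0]],
    [[0, 0, 0.015], [0, 0, 0]],
    [[0, 0, 0], [0, 0, 0]]
  ]
}}

```text
time_s: 5.67
position: [0.4929, -0.1739, 0.0879]
ee_rot: [3.105, -0.445, 0.022]
contact_force: [-0.4, -0.2, 0.4]
finger_gap: 0.549
```

```bash
python3 - <<'E'
from h import *
need([.487,-.1765,.029],-17)
E
```

```text
t 5.67 pos [ 0.4929 -0.1739  0.0879] F [-0.4 -0.2  0.4] gap 0.549 q [ 0.53  0.42 -0.34  2.02  0.21  0.72 -0.23]
shift mm [-5.8  4.  58.9] turn deg [ 0.1 -0.8  0.7]
```

Call:
{"op": "carry_out", "data": {
  "steps": [
    [[-0.008, 0.005, 0.012], [0, -1, 0]],
    [[-0.006, 0.003, 0.012], [0, -1, 0]],
    [[-0.003, 0, 0.01], [0, 0, 0]]
  ]
}}

```text
time_s: 5.92
position: [0.4786, -0.1779, 0.0584]
ee_rot: [3.108, -0.444, -0.017]
contact_force: [0.2, -0.7, -1.5]
finger_gap: 0.549
```

```bash
python3 - <<'E'
from h import *
need([.487,-.1765,.029],-17)
E
```

```text
t 5.92 pos [ 0.4786 -0.1779  0.0584] F [ 0.2 -0.7 -1.5] gap 0.549 q [ 0.53  0.46 -0.32  2.05  0.23  0.67 -0.23]
shift mm [ 8.  -3.8 29.3] turn deg [0.2 0.6 0.8]
```

Call:
{"op": "carry_out", "data": {
  "steps": [
    [[0.007, -0.002, 0.01], [0, 0.5, 0]],
    [[0.001, 0, 0.01], [0, 0, 0]],
    [[0, 0, 0.006], [0, 0, 0]],
    [[0, 0, 0.003], [0, 0, 0]]
  ]
}}

```text
time_s: 6.25
position: [0.4845, -0.1788, 0.0262]
ee_rot: [3.106, -0.446, -0.008]
contact_force: [-0.2, -0.6, -0.1]
finger_gap: 0.55
```

```bash
python3 - <<'E'
from h import *
import cv2
need([.487,-.1765,.029],-17)
s=ctrl.read_camera("side")["color"][:,:,::-1]
cv2.imwrite("pics/m5.png",cv2.resize(s[110:210,290:390],(600,600)))
E
```

```text
t 6.25 pos [ 0.4845 -0.1788  0.0262] F [-0.2 -0.6 -0.1] gap 0.55 q [ 0.51  0.52 -0.3   2.06  0.26  0.6  -0.26]
shift mm [ 1.8 -3.  -2.9] turn deg [0.2 0.2 0.7]
```

View pics/m5.png

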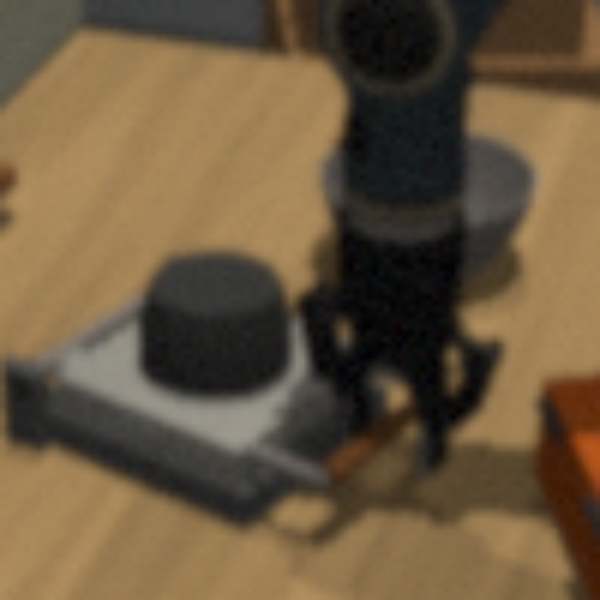

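The bar at crop (375,445) runs between the fingers. Closing now.

Call:
{"op": "carry_out", "data": {
  "steps": [
    [[0, 0, 0], [0, 0, 0]],
    [[0, 0, 0], [0, 0, 0]],
    [[0, 0, 0], [0, 0, 0]],
    [[0, 0, 0], [0, 0, 0]],
    [[0, 0, 0], [0, 0, 0]]
  ],
  "claw": 0
}}

```text
time_s: 6.72
position: [0.4869, -0.1796, 0.0267]
ee_rot: [3.106, -0.451, 0.001]
contact_force: [0.7, 0.7, -4.1]
finger_gap: 0.169
```

```bash
python3 - <<'E'
from h import *
need([.487,-.1765,.029],-17)
E
```

```text
t 6.72 pos [ 0.4869 -0.1796  0.0267] F [ 0.7  0.7 -4.1] gap 0.169 q [ 0.51  0.52 -0.3   2.06  0.26  0.6  -0.26]
shift mm [-0.8 -3.  -2.3] turn deg [ 0.2 -0.1  0.5]
```

The gripper holds the bar: opening 0.17 is about 14 mm, against 16 mm for the bar. Starting the arc about the hinge.

```bash
cat >> h.py <<'E'
P0=np.array([.4869,-.1796,.0267]);X=np.array([np.cos(np.radians(-17)),np.sin(np.radians(-17)),0]);Y=np.array([-X[1],X[0],0])
def arc(phis=(1.31,)):
    o=ctrl.get_obs();d=o["position"]-P0;a=.22-d@X;b=d[2]
    print("phi",round(np.arctan2(b,a),3),"r",round(np.hypot(a,b),4),"lat",round(d@Y,4),"v",np.round(np.abs(o["dq"]).max(),4))
    for p in phis: need(P0+.22*((1-np.cos(p))*X+np.array([0,0,np.sin(p)])),-17)
E
```

Call:
{"op": "carry_out", "data": {
  "steps": [
    [[0.001, 0, -0.012], [0, 0, 0]],
    [[0.001, 0, -0.014], [0, 0, 0]],
    [[0.002, 0, -0.014], [0, 0, 0]],
    [[0.003, 0, -0.014], [0, 0, 0]],
    [[0.003, 0, -0.014], [0, 0, 0]]
  ]
}}

```text
time_s: 7.13
position: [0.4965, -0.1827, 0.0939]
ee_rot: [3.108, -0.457, -0.0]
contact_force: [6.2, -1.7, -6.0]
finger_gap: 0.164
```

```bash
python3 - <<'E'
from h import *
arc((.6,))
E
```

```text
phi 0.31 r 0.2205 lat -0.0001 v 0.3644
t 7.13 pos [ 0.4965 -0.1827  0.0939] F [ 6.2 -1.7 -6. ] gap 0.164 q [ 0.54  0.42 -0.34  2.    0.2   0.75 -0.21]
shift mm [ 28.4   0.  -57. ] turn deg [0.  0.  0.3]
```

Tracking well (r = 0.2205, lateral 0).

Call:
{"op": "carry_out", "data": {
  "steps": [
    [[0.005, 0, -0.014], [0, 0, 0]],
    [[0.006, 0, -0.013], [0, 0, 0]],
    [[0.007, 0, -0.013], [0, 0, 0]],
    [[0.008, 0, -0.012], [0, 0, 0]],
    [[0.008, 0, -0.012], [0, 0, 0]]
  ]
}}

```text
time_s: 7.55
position: [0.5259, -0.1922, 0.1586]
ee_rot: [-3.106, 0.462, 0.011]
contact_force: [5.6, -1.5, -8.7]
finger_gap: 0.164
```

```bash
python3 - <<'E'
from h import *
arc((.9,))
E
```

```text
phi 0.635 r 0.2224 lat -0.0007 v 0.362
t 7.55 pos [ 0.5259 -0.1922  0.1586] F [ 5.6 -1.5 -8.7] gap 0.164 q [ 0.55  0.39 -0.35  1.87  0.16  0.92 -0.17]
shift mm [ 42.   -0.6 -40.7] turn deg [0.  0.4 0.1]
```

Call:
{"op": "carry_out", "data": {
  "steps": [
    [[0.01, 0, -0.011], [0, 0, 0]],
    [[0.01, 0, -0.01], [0, 0, 0]],
    [[0.01, 0, -0.009], [0, 0, 0]],
    [[0.011, 0, -0.009], [0, 0, 0]],
    [[0.011, 0, -0.008], [0, 0, 0]]
  ]
}}

```text
time_s: 7.97
position: [0.5638, -0.2046, 0.2031]
ee_rot: [-3.103, 0.465, 0.064]
contact_force: [-4.9, 1.4, 0.7]
finger_gap: 0.163
```

```bash
python3 - <<'E'
from h import *
arc((1.31,))
E
```

```text
phi 0.903 r 0.2247 lat -0.0014 v 0.3918
t 7.97 pos [ 0.5638 -0.2046  0.2031] F [-4.9  1.4  0.7] gap 0.163 q [ 0.54  0.42 -0.35  1.71  0.16  1.09 -0.16]
shift mm [ 80.9  -1.4 -39.5] turn deg [ 0.1  2.3 -0. ]
```

Call:
{"op": "carry_out", "data": {
  "steps": [
    [[0.011, 0, -0.007], [0, 1.5, 0]],
    [[0.011, 0, -0.006], [0, 1, 0]],
    [[0.012, 0, -0.005], [0, 0.5, 0]],
    [[0.011, 0, -0.005], [0, 0.5, 0]]
  ]
}}

```text
time_s: 8.3
position: [0.5952, -0.2148, 0.2265]
ee_rot: [3.102, -0.467, -0.02]
contact_force: [-5.0, 1.4, 5.5]
finger_gap: 0.163
```

```bash
python3 - <<'E'
from h import *
import cv2
arc((1.31,))
s=ctrl.read_camera("side")["color"][:,:,::-1]
cv2.imwrite("pics/m6.png",cv2.resize(s[80:220,260:400],(600,600),interpolation=cv2.INTER_CUBIC))
E
```

```text
phi 1.082 r 0.2262 lat -0.002 v 0.291
t 8.3 pos [ 0.5952 -0.2148  0.2265] F [-5.   1.4  5.5] gap 0.163 q [ 0.53  0.43 -0.34  1.62  0.16  1.13 -0.16]
shift mm [ 49.2  -2.  -13.4] turn deg [ 0.3  0.7 -0.1]
```

View pics/m6.png

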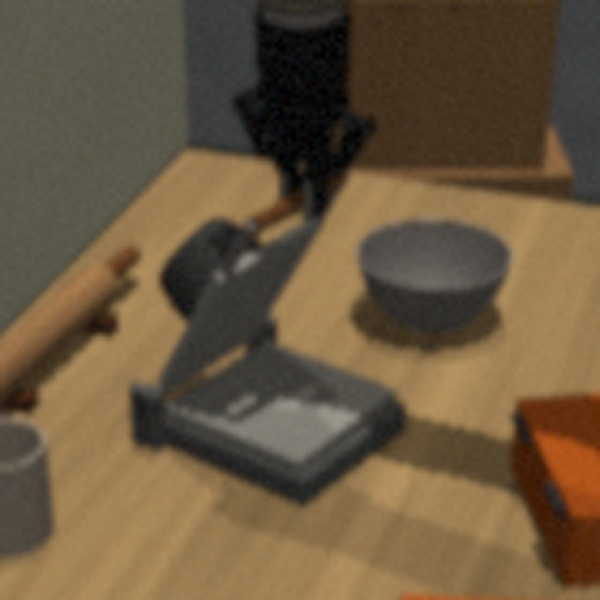

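The plate is up at about 1.08 rad, with the bar in the fingers at crop (300,200). Using the hinge position with the 18.7 mm pad offset gives r = 222 mm, consistent with 220. I'll continue towards 1.31.

Call:
{"op": "carry_out", "data": {
  "steps": [
    [[0.01, 0, -0.005], [0, 0.5, 0]],
    [[0.01, 0, -0.004], [0, 0.5, 0]],
    [[0.009, 0, -0.003], [0, 0, 0]],
    [[0.007, 0, -0.002], [0, 0, 0]],
    [[0.004, 0, -0.001], [0, 0, 0]]
  ]
}}

```text
time_s: 8.77
position: [0.6302, -0.2262, 0.244]
ee_rot: [3.099, -0.468, -0.011]
contact_force: [-2.4, 1.1, 2.5]
finger_gap: 0.162
```

Call:
{"op": "carry_out", "data": {
  "steps": [
    [[0, 0, 0], [0, 0, 0]],
    [[0, 0, 0], [0, 0, 0]]
  ]
}}

```text
time_s: 8.93
position: [0.6304, -0.2262, 0.2441]
ee_rot: [3.099, -0.469, -0.013]
contact_force: [-2.0, 0.9, 2.3]
finger_gap: 0.162
```

```bash
python3 - <<'E'
from h import *
import cv2
arc((1.31,))
s=ctrl.read_camera("side")["color"][:,:,::-1]
t=ctrl.read_camera("top")["color"][:,:,::-1]
cv2.imwrite("pics/s7.png",cv2.resize(s[90:200,280:390],(600,600),interpolation=cv2.INTER_CUBIC))
cv2.imwrite("pics/t7.png",cv2.resize(t[100:220,350:470],(600,600),interpolation=cv2.INTER_CUBIC))
E
```

```text
phi 1.263 r 0.2281 lat -0.0026 v 0.0081
t 8.93 pos [ 0.6304 -0.2262  0.2441] F [-2.   0.9  2.3] gap 0.162 q [ 0.51  0.48 -0.34  1.51  0.17  1.19 -0.16]
shift mm [12.4 -2.7  4.7] turn deg [ 0.5  0.4 -0.2]
```

View pics/s7.png

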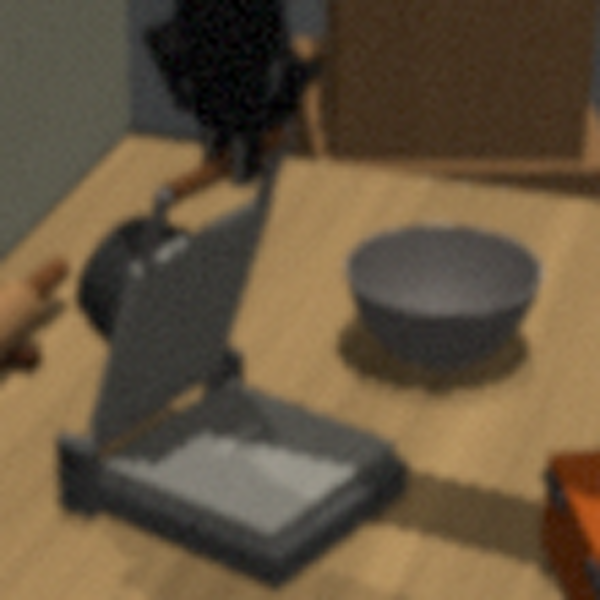

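View pics/t7.png

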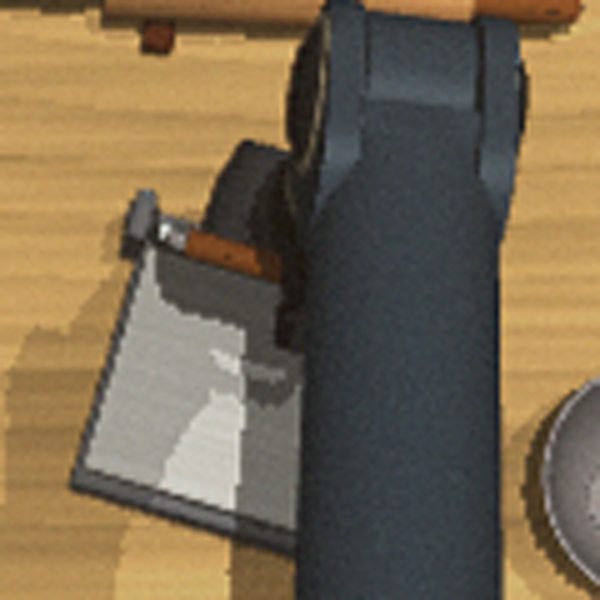

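```bash
python3 - <<'E'
from h import *
np.set_printoptions(precision=4,suppress=True)
t=lambda *p:up(p,(350,100),5); s=lambda *p:up(p,(280,90),600/110)
H=np.array([.6966,-.2432,.05])
def show(n,p):
    d=p-H;a=-d@X;print(n,p,"a",round(a,4),"b",round(d[2],4),"lat",round(d@Y,4),"phi",round(np.arctan2(d[2],a),3),"r",round(np.hypot(a,d[2]),4))
for tt,ss in (((188,242),(166,190)),((186,240),(168,188)),((160,230),(160,196))):
    p,e=tri(t(*tt),s(*ss));show("bar L %.4f"%e,p)
# plane through hinge y-range: bar-left line on side ray, lateral plane lat=+.06
def latp(n,px,lat):
    o,d=ray(n,px);k=((H+lat*Y-o)@Y)/(d@Y);return o+k*d
show("side bar end",latp("side",s(166,190),.06))
show("side plate UL under",latp("side",s(133,268),.075))
show("side plate LL",latp("side",s(97,440),.075))
show("side plate UR under",latp("side",s(268,200),-.075))
show("side hinge post",latp("side",s(80,440),.08))
E
```

```text
bar L 0.0052 [ 0.6521 -0.1624  0.2622] a 0.0662 b 0.2122 lat 0.0642 phi 1.268 r 0.2223
bar L 0.0028 [ 0.6514 -0.1614  0.2644] a 0.0671 b 0.2144 lat 0.065 phi 1.267 r 0.2247
bar L 0.0026 [ 0.6545 -0.1478  0.265 ] a 0.0682 b 0.215 lat 0.0789 phi 1.264 r 0.2256
side bar end [ 0.6571 -0.1684  0.2595] a 0.0596 b 0.2095 lat 0.06 phi 1.294 r 0.2178
side plate UL under [ 0.6784 -0.1592  0.2042] a 0.0419 b 0.1542 lat 0.075 phi 1.305 r 0.1598
side plate LL [ 0.7159 -0.1707  0.0568] a 0.0028 b 0.0068 lat 0.075 phi 1.181 r 0.0073
side plate UR under [ 0.633  -0.3022  0.1971] a 0.0435 b 0.1471 lat -0.075 phi 1.283 r 0.1534
side hinge post [ 0.7285 -0.1693  0.055 ] a -0.0089 b 0.005 lat 0.08 phi 2.632 r 0.0102
```

Jaw position (a = 69 mm from the hinge) gives about 1.25 rad, and the vision estimates run from 1.26 to 1.30. I'll advance about 10 mm.

Call:
{"op": "carry_out", "data": {
  "steps": [
    [[0.005, 0, -0.002], [0, 0, 0]],
    [[0.005, 0, -0.001], [0, 0, 0]],
    [[0.003, 0, -0.001], [0, 0, 0]],
    [[0, 0, 0], [0, 0, 0]],
    [[0, 0, 0], [0, 0, 0]]
  ]
}}

```text
time_s: 9.45
position: [0.6423, -0.2301, 0.2482]
ee_rot: [3.099, -0.469, -0.018]
contact_force: [-3.1, 1.1, 2.0]
finger_gap: 0.164
```

```bash
python3 - <<'E'
from h import *
import cv2
arc((1.31,))
s=ctrl.read_camera("side")["color"][:,:,::-1]
t=ctrl.read_camera("top")["color"][:,:,::-1]
cv2.imwrite("pics/s8.png",cv2.resize(s[100:190,280:370],(600,600),interpolation=cv2.INTER_CUBIC))
cv2.imwrite("pics/t8.png",cv2.resize(t[120:180,360:420],(600,600),interpolation=cv2.INTER_CUBIC))
E
```

```text
phi 1.321 r 0.2286 lat -0.0028 v 0.0098
t 9.45 pos [ 0.6423 -0.2301  0.2482] F [-3.1  1.1  2. ] gap 0.164 q [ 0.5   0.5  -0.33  1.47  0.18  1.21 -0.16]
shift mm [-0.1 -2.9  8.9] turn deg [ 0.5  0.6 -0.2]
```

View pics/s8.png

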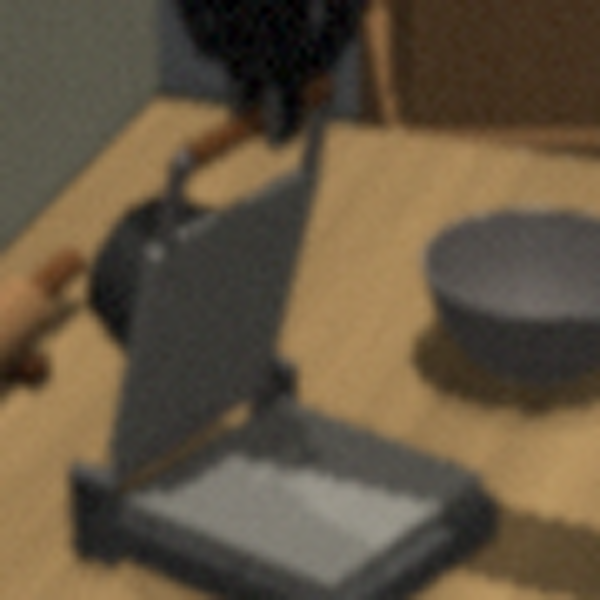

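View pics/t8.png

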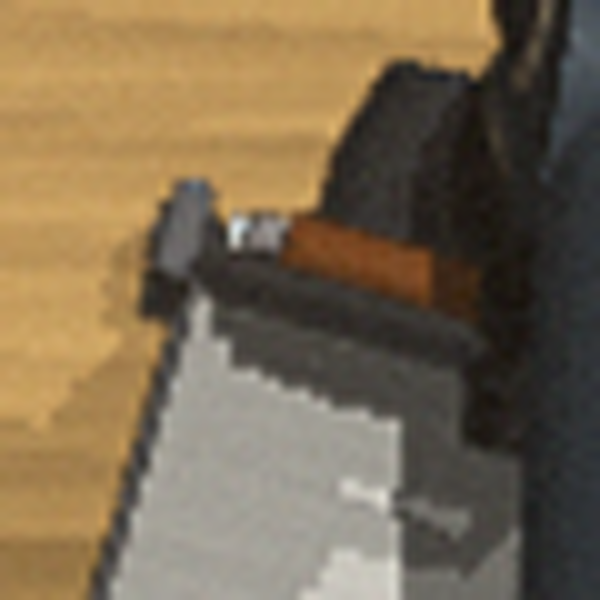

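```bash
python3 - <<'E'
from h import *
np.set_printoptions(precision=4,suppress=True)
t=lambda *p:up(p,(360,120),10); s=lambda *p:up(p,(280,100),600/90)
H=np.array([.6966,-.2432,.05])
def show(n,p):
    d=p-H;a=-d@X;print(n,p,"a",round(a,4),"b",round(d[2],4),"lat",round(d@Y,4),"phi acos",round(np.arccos(a/.22),3),"r",round(np.hypot(a,d[2]),4))
for tt,ss in (((290,237),(190,150)),((230,225),(178,160))):
    p,e=tri(t(*tt),s(*ss));show("bar %.4f"%e,p)
show("top@z bar end",plane("top",t(290,237),.2625))
show("top@z bar mid",plane("top",t(430,275),.2625))
def latp(n,px,lat):
    o,d=ray(n,px);k=((H+lat*Y-o)@Y)/(d@Y);return o+k*d
L=latp("side",s(116,470),.075);
for q in((150,258),):
    U=latp("side",s(*q),.075);d=U-L;print("left edge phi",np.arctan2(d[2],-d@X),np.hypot(d[2],d@X))
L=latp("side",s(272,385),-.075);U=latp("side",s(310,170),-.075);d=U-L;print("right edge phi",np.arctan2(d[2],-d@X),np.hypot(d[2],d@X))
E
```

```text
bar 0.0021 [ 0.6623 -0.1662  0.2683] a 0.0553 b 0.2183 lat 0.0636 phi acos 1.317 r 0.2252
bar 0.0008 [ 0.6642 -0.15    0.2697] a 0.0583 b 0.2197 lat 0.0796 phi acos 1.303 r 0.2273
top@z bar end [ 0.6629 -0.1672  0.2625] a 0.0544 b 0.2125 lat 0.0628 phi acos 1.321 r 0.2194
top@z bar mid [ 0.6514 -0.2056  0.2625] a 0.0542 b 0.2125 lat 0.0228 phi acos 1.322 r 0.2193
left edge phi 1.3541810613626093 0.1500112923252519
right edge phi 1.3814593220943108 0.1561084078779096
```

Nearly all estimates lie between 1.30 and 1.32. I'll hold still, then check the drift, case and bystanders.

Call:
{"op": "carry_out", "data": {
  "steps": [
    [[0, 0, 0], [0, 0, 0]],
    [[0, 0, 0], [0, 0, 0]],
    [[0, 0, 0], [0, 0, 0]],
    [[0, 0, 0], [0, 0, 0]],
    [[0, 0, 0], [0, 0, 0]]
  ]
}}

```text
time_s: 9.97
position: [0.6421, -0.23, 0.2481]
ee_rot: [3.099, -0.468, -0.017]
contact_force: [-2.5, 0.5, 2.0]
finger_gap: 0.163
```

```bash
python3 - <<'E'
from h import *
import cv2
arc((1.31,))
s=ctrl.read_camera("side")["color"][:,:,::-1]
cv2.imwrite("pics/s9.png",s);arc((1.31,))
E
```

```text
phi 1.32 r 0.2286 lat -0.0028 v 0.0032
t 9.97 pos [ 0.6421 -0.23    0.2481] F [-2.5  0.5  2. ] gap 0.163 q [ 0.5   0.5  -0.33  1.47  0.18  1.21 -0.16]
shift mm [ 0.2 -2.9  8.8] turn deg [ 0.5  0.5 -0.2]
phi 1.32 r 0.2286 lat -0.0028 v 0.0035
t 10.02 pos [ 0.6421 -0.23    0.2481] F [-2.3  1.2  2.7] gap 0.161 q [ 0.5   0.5  -0.33  1.47  0.18  1.21 -0.16]
shift mm [ 0.2 -2.9  8.8] turn deg [ 0.5  0.5 -0.2]
```

View pics/s9.png

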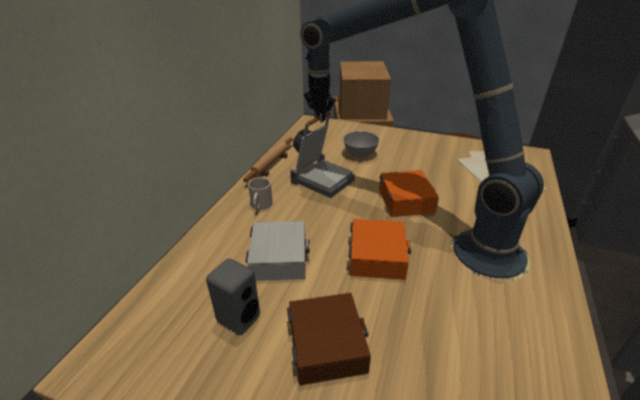

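The case at (278,248) is shut. The speaker (235,295), mug (260,193) and bowl (361,147) have not moved, and the plate stands near upright with the gripper on its bar. Handing in.

```bash
python3 -c "
from workcell import ctrl
print(ctrl.sign_off())"
```

```text
the job is handed in; nothing more can be done
None
```

I pressed the cutter-case lid down until it snapped flush. Then I gripped the press bar, swung the upper plate up to its balance point and handed in still holding it, at about 10 s.

- **Case:** the last picture shows it fully shut. The fingertip push peaked at about 71 N on the wrist as the lid bottomed out, under the 120 N limit.
- **Plate angle:** it is about 1.31 rad. The jaw position gives 1.30 to 1.315 and the bar in the pictures 1.30 to 1.32. A coarse reading off the plate's edges disagreed at 1.35 to 1.38, and I set it aside as less accurate.
- **Grip and stillness:** the arm was still, drifting no more than 0.2 mm over the last half second, with about 3 N of residual force. The measured arc was up to 8 mm wider than the given 220 mm radius. I put this down to the bar slipping a little along the fingers, but the grip held at about 14 mm.
- **Bystanders:** the speaker, bowl and mug look unmoved in the side view.

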